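Find the rocking corner of a lamp stand's foot and flatten its shim

ROBOT

A 6-joint arm with a two-finger parallel gripper is mounted at the origin on the work surface. World frame = base frame: x ahead of the robot, y to its left, z up, the work surface at z = 0. Lengths are in mm, angles in rad, forces in N, time in s.
With the tool pointing down it reaches from about 350 to 975 mm from the base axis. Payload 7.1 kg.
Tool frame: the origin (TCP) lies midway between the tips of the shut fingers; the grasp point (between the pads) lies pinch_z behind it (pinch_z is the distance from the TCP to the grasp point, in mm); z points along the fingers, y is the line along which they close (so a half turn about z gives the same grasp; the last joint's range is limited). The gripper opens to 88 mm and grips with 3 to 60 N. Pads are 20 mm wide; open, the fingers measure 115 mm over their backs; the gripper's body (75 mm by 178 mm) begins 61 mm behind the grasp point.
Start: joints at [1.199, 0.423, 1.63, -0, 1.089, -0.019], TCP at [215.922, 586.5, 222.675] pointing down, gripper open.
Joint ranges: [-3, 3], [-0.9, 2.11], [0.09, 2.58], [-1.31, 4.45], [0.11, 2.69], [-2.54, 2.54]. Speed limits (rad/s): [2.39, 2.39, 3.01, 3.14, 3.14, 3.14].

INTERFACE

Orientations are given as a rotation vector (axis times angle).
In Python, from workcell import get_obs, get_image, close_job, pinch_z gives the robot as it stands.
- The arm moves only by the tool jog_arm, never from a script. Its argument "commands" is a list of rows, each a list of 3 entries, a list of its own where there are three numbers: the gripper command: -1 is shut, 1 is fully open, values between are in proportion, then the shift along the tool's x, y, z as a fraction of full scale, then the turn, a rotation vector about the tool's x, y, z as a fraction of full scale. In form: [[gripper, [tx, ty, tz], [rx, ry, rz]], ...]. A call has 1 to 10 rows; each row shifts and turns the commanded pose from where the row before left it, along the tool's axes as they then stand; what a row does not reach is not made up. Full scale, the value 1, is 0.1 m for a shift and 45 degrees for a turn. A row lasts 1/10 s, in which the tool goes at most 50 mm and 8.59 degrees, less where a joint would pass 70% of its speed; a pose out of reach is approached as far as the arm can. A call with a number of a shift or a turn outside -1 to 1 is refused whole. A call with a gripper value outside its range is refused whole. The fingers move at their own pace and stop on an object; the grip force is fixed at half the most. Time passes only in rows, so rows that do not move let the fingers close. It gives the time, the measured TCP pose, the force, the opening and the grip force at its end, in the units of the state.
- get_obs(): the state, without advancing time (a new reading comes with each control period).
- get_image(name): name is "scene" or "side" or "wrist"; returns a dict with "image" (384x512x3 uint8, blue, green, red), "z_map" (384x512 float32, mm along the optical axis (not along the pixel's ray), 0 where there is no reading), "intrinsics" (3x3 intrinsics, pixels), "k1" (the pictures are not rectified: a ray, as slopes to the right and down, at radius r is drawn at 1 + k1 r^2 times it, then the intrinsics apply), "eye" and "orientation" of the camera in the world; the wrist camera has in their place "mount" (4x4, takes a point from camera to tool coordinates, whose origin is the TCP and whose axes are the flange's). Camera axes: x right, y down, z forward; pixel columns grow to the right and rows downward; lengths in mm; the calibration is good to about 2 mm. A picture is of the moment at which its call begins: read the wrist's pose just before it.
- close_job(): hands the job in; it is judged then, once.
The state is a dict: "t": time; "qpos": joint angles; "qvel": joint speeds; "joint_torque": joint torques, N m; "ee_pos": TCP position; "orientation": TCP orientation; "ft_force": force on the tool from outside, world axes, zero at the start; "moment": the same for the moment, N m; "width": finger opening in mm; "grasp_force": force on a finger pad.
Only numpy, scipy, OpenCV 4.12 (cv2) and the standard library are available. Lean on these libraries where they do the work, as an engineer would, in place of code of your own. Each camera call takes 0.05 s, during which the arm holds its last target. There are 200 camera calls.

TASK

The lamp stand's square foot plate wobbles. Press down on its corners with closed fingertips, one after another, until you find the one that rocks, then press the shim tab at that corner down flat and take the hand away. Leave the other three shims up, do not shift or lift the plate, and leave the things around it alone.

Things in the scene. Friction and masses are not known exactly. Their poses are not given: they have to be found in the camera images.
- plate: Loose square steel foot plate of a lamp stand, 140 x 140 x 8 mm, about 1.3 kg, lying level on four loose rubber feet on the riser board. Origin: centre of its underside, 35.5 mm above the table; z up, x and y along its sides. A round steel stub, 44 mm wide at its root, 26 mm above, stands in its middle, its top 42 mm above the origin. One corner's hidden foot is too short; all corners look alike.
- riser: Fixed plywood board, 230 x 230 x 12 mm, under the plate, concentric with it and turned the same way; any yaw. Origin: centre of its underside, on the table; z up. It carries the feet and the four shims, one on the diagonal outside each plate corner.
- corner_a (a point): Spot on the plate's top face, 43.5 mm above the table, on the diagonal 80 mm from the plate's centre (19 mm inside the corner's point), over a rubber foot; beside shim a. Place to press corner a. A sound corner does not give. The rocking one sinks under some 1 to 4 N, 3 to 4 mm until it stops, and springs back when let go.
- corner_b (a point): Spot on the plate's top face, 43.5 mm above the table, on the diagonal 80 mm from the plate's centre (19 mm inside the corner's point), over a rubber foot; beside shim b. Place to press corner b. A sound corner does not give. The rocking one sinks under some 1 to 4 N, 3 to 4 mm until it stops, and springs back when let go.
- corner_c (a point): Spot on the plate's top face, 43.5 mm above the table, on the diagonal 80 mm from the plate's centre (19 mm inside the corner's point), over a rubber foot; beside shim c. Place to press corner c. A sound corner does not give. The rocking one sinks under some 1 to 4 N, 3 to 4 mm until it stops, and springs back when let go.
- corner_d (a point): Spot on the plate's top face, 43.5 mm above the table, on the diagonal 80 mm from the plate's centre (19 mm inside the corner's point), over a rubber foot; beside shim d. Place to press corner d. A sound corner does not give. The rocking one sinks under some 1 to 4 N, 3 to 4 mm until it stops, and springs back when let go.
- shim_a (a joint): Lever shim at corner a: steel leaf 24 mm wide, 3 mm thick, on a stiff hinge 106 mm from the plate's centre; its tab reaches 44 mm outward along the diagonal, its fork 34 mm inward under the foot. In rad: 0 = tab up at 20 degrees (all start so), 0.35 = pressed flat on its black block, which lifts that foot 4 mm. It stays where left; pressing takes about 5 to 9 N at the rocking corner.
- shim_b (a joint): Lever shim at corner b: steel leaf 24 mm wide, 3 mm thick, on a stiff hinge 106 mm from the plate's centre; its tab reaches 44 mm outward along the diagonal, its fork 34 mm inward under the foot. In rad: 0 = tab up at 20 degrees (all start so), 0.35 = pressed flat on its black block, which lifts that foot 4 mm. It stays where left; pressing takes about 5 to 9 N at the rocking corner.
- shim_c (a joint): Lever shim at corner c: steel leaf 24 mm wide, 3 mm thick, on a stiff hinge 106 mm from the plate's centre; its tab reaches 44 mm outward along the diagonal, its fork 34 mm inward under the foot. In rad: 0 = tab up at 20 degrees (all start so), 0.35 = pressed flat on its black block, which lifts that foot 4 mm. It stays where left; pressing takes about 5 to 9 N at the rocking corner.
- shim_d (a joint): Lever shim at corner d: steel leaf 24 mm wide, 3 mm thick, on a stiff hinge 106 mm from the plate's centre; its tab reaches 44 mm outward along the diagonal, its fork 34 mm inward under the foot. In rad: 0 = tab up at 20 degrees (all start so), 0.35 = pressed flat on its black block, which lifts that foot 4 mm. It stays where left; pressing takes about 5 to 9 N at the rocking corner.
- tab_a (a point): Middle of the top face of shim a's tab, 30 mm outward from its hinge, where to press it: 36 mm above the table while up, 25.5 mm when flat (it sinks about 10 mm and moves 1 mm outward).
- tab_b (a point): Middle of the top face of shim b's tab, 30 mm outward from its hinge, where to press it: 36 mm above the table while up, 25.5 mm when flat (it sinks about 10 mm and moves 1 mm outward).
- tab_c (a point): Middle of the top face of shim c's tab, 30 mm outward from its hinge, where to press it: 36 mm above the table while up, 25.5 mm when flat (it sinks about 10 mm and moves 1 mm outward).
- tab_d (a point): Middle of the top face of shim d's tab, 30 mm outward from its hinge, where to press it: 36 mm above the table while up, 25.5 mm when flat (it sinks about 10 mm and moves 1 mm outward).
- bottle: Bystander: clear drink bottle, 64 mm wide, 190 mm tall. Origin: centre of its underside.
- tape: Bystander: black roll of tape lying flat, 90 mm across, 24 mm high. Origin: centre of its underside.
- card_box: Bystander: paper box of playing cards lying flat, 66 x 92 x 22 mm. Origin: centre of its underside.
- adapter: Bystander: upright brass pole adapter, 28 mm wide at its foot, 48 mm tall. Origin: centre of its underside.
Things that resemble listed ones, but are neither listed nor needed, are in the scene too. Of the things shaped like the plate, the steel one is meant.

How it is judged (in metres and radians):
On the way, in this order (a step that is already met when the one before it is completed fails the run):
1. a finger presses the rocking corner of the plate down, so that the plate visibly rocks (more than 0.025 rad) (angle between plate's own z axis and vertical above 0.025 rad and contact force between the fingers and plate above 1 N), for 0.1 s.
2. the shim at that corner, and no other, is pressed flat and the plate is level (a shim pressed at a sound corner jacks the plate askew) (((value of joint shim_a above 0.3 rad and value of joint each of shim_b, shim_c, shim_d below 0.1 rad) or (value of joint shim_b above 0.3 rad and value of joint each of shim_a, shim_c, shim_d below 0.1 rad) or (value of joint shim_c above 0.3 rad and value of joint each of shim_a, shim_b, shim_d below 0.1 rad) or (value of joint shim_d above 0.3 rad and value of joint each of shim_a, shim_b, shim_c below 0.1 rad)) and angle between plate's own z axis and vertical below 0.012 rad), for 0.2 s.
At the end, for the whole second after the job is handed in: The shim at the rocking corner is flat (over 0.30 of 0.35 rad) and stays so, the other three are still up (under 0.10 rad), the plate lies level (within 0.012 rad) and at rest within 10 mm of where it was, and the bystanders are within 20 mm of where they stood (all of step 2 and distance of plate from where it was at the start of the episode below 0.01 m and linear speed of plate below 0.02 m/s and distance of each of bottle, tape, card_box, adapter from where it was at the start of the episode below 0.02 m); the robot touches nothing.
It fails at once if the plate is lifted (8 mm) or shoved (20 mm) (height (world z) of plate above 0.0435 m or distance of plate from where it was at the start of the episode above 0.02 m).
It fails at once if a bystander is disturbed (moved 20 mm or more) (distance of any of bottle, tape, card_box, adapter from where it was at the start of the episode above 0.02 m).
It also fails if it takes over 54 s, if anything falls off the work surface, if the arm or the gripper's body presses on something with over 40 N, if the wrist force passes 120 N, or if a joint passes its speed limit or range.

## Working session

There is one attempt and no reset: what is moved stays moved. The work goes in short steps, Python scripts to look and compute and a tool call to move; the robot and the scene stay as the last step left them, time stands still between calls to the robot, and variables do not carry over. Pictures are saved under pics/ and viewed, at most 10 in all, crops included, and the job is handed in when it is done.

Besides the shell and the picture viewer there is one more tool, called after "Request:" in YAML: its name, and indented under it one key for each argument. jog_arm: Moves the arm, as the interface text tells. Its arguments: {"type":"object","properties":{"commands":{"type":"array","items":{"type":"array"}}},"required":["commands"]}

```bash
mkdir -p pics
cat > h.py <<'E'
import numpy as np, cv2, pickle
from workcell import get_obs, get_image, close_job, pinch_z
from scipy.spatial.transform import Rotation as R
def grab(n):
    o=get_obs(); d=get_image(n)
    if n=='wrist':
        T=np.eye(4); T[:3,:3]=R.from_rotvec(o['orientation']).as_matrix(); T[:3,3]=o['ee_pos']
        d['T']=T@np.array(d['mount'])
    else:
        T=np.eye(4); q=np.array(d['orientation'])
        T[:3,:3]=q if q.shape==(3,3) else R.from_rotvec(q).as_matrix(); T[:3,3]=d['eye']; d['T']=T
    return d
def rays(d,px):
    px=np.atleast_2d(np.array(px,float)); K=np.array(d['intrinsics'])
    return cv2.undistortPoints(px[:,None],K,np.array([d['k1'],0,0,0.]))[:,0]
def at_z(d,px,z):
    r=rays(d,px); v=np.c_[r,np.ones(len(r))]@d['T'][:3,:3].T; e=d['T'][:3,3]
    return e+v*((z-e[2])/v[:,2])[:,None]
def depth(d,px):
    r=rays(d,px); zz=np.array([d['z_map'][int(round(p[1])),int(round(p[0]))] for p in np.atleast_2d(px)])
    return (np.c_[r,np.ones(len(r))]*zz[:,None])@d['T'][:3,:3].T+d['T'][:3,3]
def proj(d,P):
    C=(np.atleast_2d(P)-d['T'][:3,3])@d['T'][:3,:3]; s=C[:,:2]/C[:,2:]; s=s*(1+d['k1']*(s**2).sum(1))[:,None]
    K=np.array(d['intrinsics']); return s*[K[0,0],K[1,1]]+[K[0,2],K[1,2]]
E
python3 - <<'E'
from h import *
print(get_obs()); print(pinch_z if not callable(pinch_z) else pinch_z())
for n in('scene','side','wrist'):
    d=grab(n); pickle.dump(d,open(n+'.pkl','wb')); print(n,d['T'].round(2),d['intrinsics'],d['k1'])
    cv2.imwrite(f'pics/{n}0.png',cv2.resize(d['image'],(800,600)))
E
```

```text
{'t': 0.0, 'qpos': array([ 1.19897428e+00,  4.23823538e-01,  1.63071002e+00,  2.61500552e-05,
        1.08862225e+00, -1.89792461e-02]), 'qvel': array([ 1.68214908e-04, -9.11267077e-04, -1.45882484e-03, -3.79813907e-06,
       -5.47599005e-04,  4.22179272e-04]), 'joint_torque': array([-3.65752814e-03, -5.44627333e+01, -2.73650318e+01,  6.40188181e-02,
        2.26671580e-02, -1.01426956e-04]), 'ee_pos': array([215.72662366, 585.97462335, 221.90464906]), 'orientation': array([-5.51334906e-01, -3.09250365e+00,  2.40136987e-03]), 'ft_force': array([0.29634049, 0.66642671, 0.38743103]), 'moment': array([ 0.02713334,  0.00831197, -0.06306436]), 'grasp_force': 0.0, 'width': 87.77028635400245}
18.700000000000003
scene [[ 5.10000e-01  7.30000e-01 -4.60000e-01  1.17008e+03]
 [ 8.60000e-01 -4.20000e-01  2.80000e-01 -3.18340e+02]
 [ 0.00000e+00 -5.40000e-01 -8.40000e-01  1.24593e+03]
 [ 0.00000e+00  0.00000e+00  0.00000e+00  1.00000e+00]] [[445.60403136   0.         255.73920509]
 [  0.         445.60403136 194.49378837]
 [  0.           0.           1.        ]] 0.03401492500985372
side [[-9.00000e-01 -2.20000e-01  3.70000e-01 -2.06200e+01]
 [-4.30000e-01  4.60000e-01 -7.70000e-01  1.13029e+03]
 [-0.00000e+00 -8.60000e-01 -5.10000e-01  7.84730e+02]
 [ 0.00000e+00  0.00000e+00  0.00000e+00  1.00000e+00]] [[496.55354685   0.         250.09470342]
 [  0.         496.55354685 180.58767867]
 [  0.           0.           1.        ]] -0.2175029979335877
wrist [[ 3.4000e-01  9.1000e-01  2.5000e-01  1.4893e+02]
 [ 9.4000e-01 -3.3000e-01 -9.0000e-02  6.1139e+02]
 [-0.0000e+00  2.7000e-01 -9.6000e-01  3.8466e+02]
 [ 0.0000e+00  0.0000e+00  0.0000e+00  1.0000e+00]] [[295.35750563   0.         256.4796585 ]
 [  0.         295.35750563 190.70094091]
 [  0.           0.           1.        ]] -0.020481261873667996
```

View pics/scene0.png

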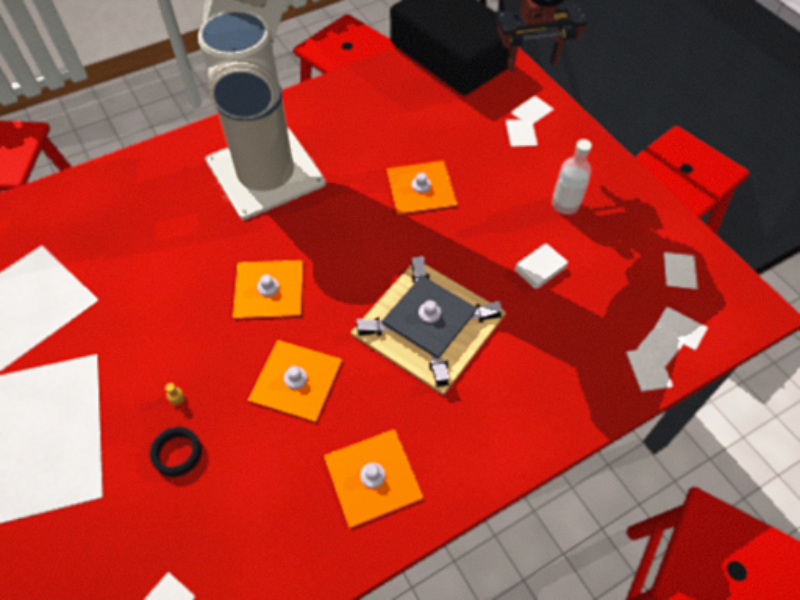

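View pics/side0.png

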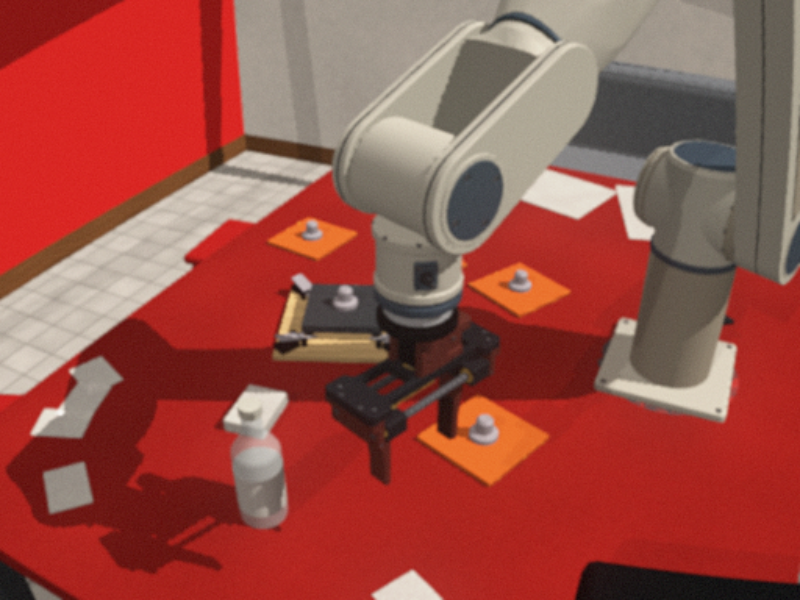

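The scene picture (800x600) shows five plate-like things. Four are orange plates with stubs, at (422,187), (268,288), (295,380) and (373,478). The fifth is a dark steel plate on a plywood board with four shims, at (430,312), and only this one fits the description. The bottle is at (572,180), the cards at (542,265), the adapter at (175,393) and the tape at (176,452). I'll confirm the steel plate in an enlarged crop.

Run:
```python
from h import *
d=pickle.load(open('scene.pkl','rb'))
c=d['image'][155:259,218:330]; cv2.imwrite('pics/crop1.png',cv2.resize(c,None,fx=5.5,fy=5.5,interpolation=cv2.INTER_CUBIC))
print(at_z(d,[[275,195]],40))
```

```text
[[540.02176381 128.91992758  40.        ]]
```

View pics/crop1.png

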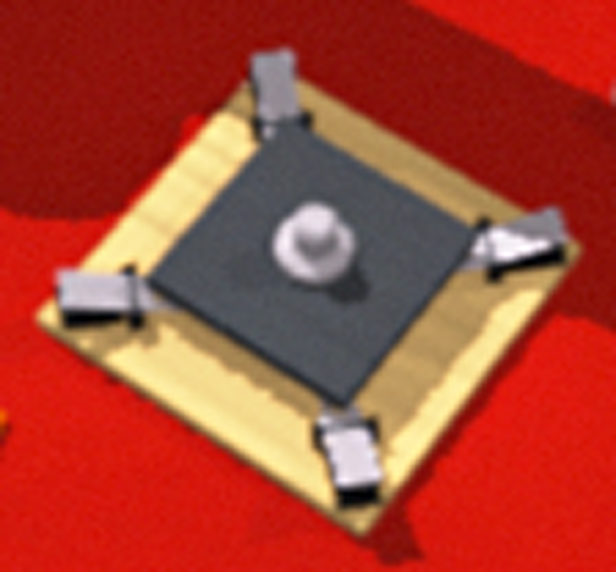

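The crop confirms the steel plate. Its top-face corners are at (285,125), (478,232), (345,405) and (148,283), and the four shims are raised outside them. The riser corners are at (38,317), (580,248) and (365,535).

Run:
```python
from h import *
d=pickle.load(open('scene.pkl','rb'))
f=lambda p:(np.array(p)+.5)/5.5-.5+[218,155]
P=f([[285,125],[478,232],[345,405],[148,283]])
X=at_z(d,P,43.5); print(X.round(1),X.mean(0)); print([np.linalg.norm(X[i]-X[(i+1)%4]).round(1) for i in range(4)])
v=X-X.mean(0); print(np.degrees(np.arctan2(v[:,1],v[:,0])))
Q=at_z(d,f([[38,317],[580,248]]),12); print(Q,Q.mean(0),np.degrees(np.arctan2(*(Q[1]-Q[0])[1::-1])))
print(depth(d,f([[220,250],[400,250],[330,340],[250,200]])))
s=pickle.load(open('side.pkl','rb'))
print('side depth',depth(s,[[211,200],[228,200],[220,205]]))
w=pickle.load(open('wrist.pkl','rb')); print(proj(w,X))
for n,p in [('bottle',(570,210)),('tape',(176,452)),('card',(542,265)),('adapter',(178,403))]:
  print(n,at_z(d,[np.array(p)*.64],0).round())
```

```text
[[474.  148.   43.5]
 [595.  205.5  43.5]
 [652.5  78.3  43.5]
 [528.6  22.9  43.5]] [562.51928329 113.66777744  43.5       ]
[np.float64(134.0), np.float64(139.6), np.float64(135.7), np.float64(136.5)]
[ 158.82426544   70.54281507  -21.43371051 -110.46735909]
[[499.68540515 -34.98500429  12.        ]
 [619.69016894 265.26110516  12.        ]] [559.68778705 115.13805043  12.        ] 68.21400328733768
[[530.19720715  69.79671802  43.50106453]
 [583.20875657 159.15918903  44.86629459]
 [613.58240972  92.69138651  44.69626673]
 [511.14471213 101.31788977  46.80333705]]
side depth [[567.5390558  156.64450915  46.55177231]
 [525.9164481  136.21877117  46.34259605]
 [536.70551809 162.1718874   42.4370349 ]]
[[ 50.60527633 418.77243742]
 [119.07906377 461.74377665]
 [ 70.93196608 498.73776635]
 [  4.65140751 458.76875279]]
bottle [[461. 562.   0.]]
tape [[ 558. -435.    0.]]
card [[555. 412.   0.]]
adapter [[ 466. -397.    0.]]
```

Request:
jog_arm:
  commands:
    - [-1, [-0.4, -0.27, 0], [0, 0, 0]]
    - [-1, [-0.4, -0.27, 0], [0, 0, 0]]
    - [-1, [-0.4, -0.27, 0], [0, 0, 0]]
    - [-1, [-0.4, -0.27, 0], [0, 0, 0]]
    - [-1, [-0.4, -0.27, 0], [0, 0, 0]]
    - [-1, [-0.4, -0.27, 0], [0, 0, 0]]
    - [-1, [-0.4, -0.27, 0], [0, 0, 0]]
    - [-1, [-0.4, -0.27, 0], [0, 0, 0]]
    - [-1, [-0.4, -0.27, 0], [0, 0, 0]]
    - [-1, [-0.4, -0.27, 0], [0, 0, 0]]

```text
t: 1.15
ee_pos: [498.8, 193.1, 222.7]
orientation: [-0.551, -3.093, -0.0]
ft_force: [1.0, 1.2, -0.8]
width: 11.3
grasp_force: 0.0
```

Request:
jog_arm:
  commands:
    - [-1, [-0.3, -0.25, 0.1], [0, 0, 0]]
    - [-1, [-0.3, -0.25, 0.1], [0, 0, 0]]
    - [-1, [0, 0, 0], [0, 0, 0]]
    - [-1, [0, 0, 0], [0, 0, 0]]

```text
t: 1.55
ee_pos: [536.8, 126.6, 202.2]
orientation: [-0.554, -3.091, 0.0]
ft_force: [0.1, -0.0, 0.1]
width: 0.6
grasp_force: 0.0
```

Run:
```python
from h import *
o=get_obs(); print(o['t'],o['ee_pos'],o['orientation'],o['width'],o['ft_force'])
d=grab('wrist'); pickle.dump(d,open('w1.pkl','wb')); cv2.imwrite('pics/w1.png',cv2.resize(d['image'],(800,600),interpolation=cv2.INTER_CUBIC))
```

```text
1.55 [536.81997333 126.57275129 202.15196553] [-5.54439930e-01 -3.09092586e+00  4.10937633e-04] 0.5541853008329968 [ 0.06923638 -0.03160695  0.07634052]
```

View pics/w1.png

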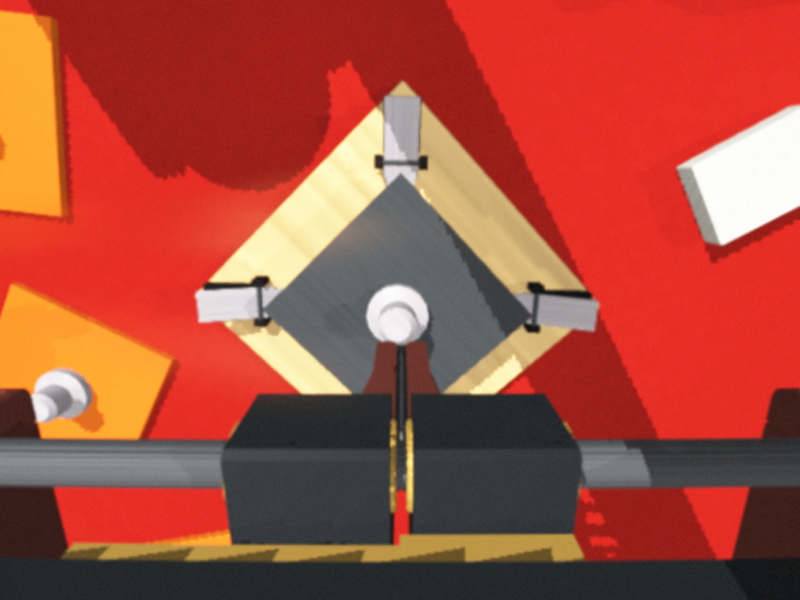

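The wrist picture shows three plate corners, at (403,175), (270,306) and (530,306), with riser apex at (403,82). Shims stand beyond each corner, and the shut fingers are at bottom centre.

```bash
cat > pts.py <<'E'
from h import *
E
python3 - <<'E'
from h import *
d=pickle.load(open('w1.pkl','rb'))
f=lambda p:(np.array(p)+.5)/1.5625-.5
X=at_z(d,f([[403,175],[270,306],[530,306]]),43.5); print(X.round(1))
c=(X[1]+X[2])/2; print('mid',c,'LR',np.linalg.norm(X[1]-X[2]),'top r',np.linalg.norm(X[0]-c))
u=(X[1]-X[2]); print(np.degrees(np.arctan2(u[1],u[0])), np.degrees(np.arctan2(*(X[0]-c)[1::-1])))
print('tab mid z36',at_z(d,f([[402,120],[228,303],[568,308]]),36).round(1), 'apex', at_z(d,f([[403,82]]),12))
print('depth',depth(d,f([[403,210],[310,300],[490,310]])))
E
```

```text
[[472.4 152.5  43.5]
 [525.2  30.1  43.5]
 [590.6 207.3  43.5]]
mid [557.91232384 118.68434127  43.5       ] LR 188.9094365730263 top r 91.95939693623622
-110.27406114786778 158.43460677651976
tab mid z36 [[438.7 164.2  36. ]
 [513.5  -1.2  36. ]
 [604.8 234.8  36. ]] apex [[412.87685845 174.53753484  12.        ]]
depth [[494.14980242 144.46990554  44.60415566]
 [531.0160669   59.32792148  43.99256242]
 [583.4648157  179.07396991  43.443667  ]]
```

Request:
jog_arm:
  commands:
    - [-1, [0.18, -0.01, 0.45], [0, 0, 0]]
    - [-1, [0.18, -0.01, 0.45], [0, 0, 0]]
    - [-1, [0.17, 0, 0.45], [0, 0, 0]]
    - [-1, [0, 0, 0.1], [0, 0, 0]]
    - [-1, [0, 0, 0.06], [0, 0, 0]]
    - [-1, [0, 0, 0.03], [0, 0, 0]]
    - [-1, [0, 0, 0], [0, 0, 0]]
    - [-1, [0, 0, 0], [0, 0, 0]]

```text
t: 2.4
ee_pos: [488.3, 144.0, 50.1]
orientation: [0.551, 3.09, 0.002]
ft_force: [0.5, -0.2, 0.5]
width: 0.7
grasp_force: 0.0
```

Request:
jog_arm:
  commands:
    - [-1, [0, 0, 0.02], [0, 0, 0]]
    - [-1, [0, 0, 0.01], [0, 0, 0]]
    - [-1, [0, 0, 0], [0, 0, 0]]

```text
t: 2.7
ee_pos: [486.7, 143.6, 45.8]
orientation: [0.552, 3.093, 0.0]
ft_force: [-1.0, 0.6, 0.8]
width: 0.5
grasp_force: 0.0
```

Request:
jog_arm:
  commands:
    - [-1, [0, 0, 0.01], [0, 0, 0]]
    - [-1, [0, 0, 0], [0, 0, 0]]

```text
t: 2.9
ee_pos: [486.5, 143.6, 44.6]
orientation: [-0.551, -3.093, 0.0]
ft_force: [-0.9, 0.4, 0.6]
width: 0.3
grasp_force: 0.0
```

Request:
jog_arm:
  commands:
    - [-1, [0, 0, 0.01], [0, 0, 0]]
    - [-1, [0, 0, 0.01], [0, 0, 0]]
    - [-1, [0, 0, 0], [0, 0, 0]]

```text
t: 3.2
ee_pos: [486.7, 143.8, 43.5]
orientation: [0.551, 3.093, 0.0]
ft_force: [-2.3, -0.4, 13.7]
width: 0.6
grasp_force: 6.6
```

Request:
jog_arm:
  commands:
    - [-1, [0, 0, 0.01], [0, 0, 0]]
    - [-1, [0, 0, 0], [0, 0, 0]]

```text
t: 3.4
ee_pos: [486.8, 143.8, 43.3]
orientation: [0.551, 3.092, 0.0]
ft_force: [-5.9, -0.9, 22.8]
width: 0.6
grasp_force: 11.7
```

Request:
jog_arm:
  commands:
    - [-1, [0, 0, -0.2], [0, 0, 0]]
    - [-1, [-0.27, 0.27, 0], [0, 0, 0]]
    - [-1, [-0.27, 0.27, 0], [0, 0, 0]]
    - [-1, [-0.26, 0.26, 0], [0, 0, 0]]
    - [-1, [0, 0, 0.1], [0, 0, 0]]
    - [-1, [0, 0, 0.06], [0, 0, 0]]
    - [-1, [0, 0, 0.01], [0, 0, 0]]
    - [-1, [0, 0, 0], [0, 0, 0]]

```text
t: 4.2
ee_pos: [587.6, 190.5, 44.0]
orientation: [-0.551, -3.09, 0.002]
ft_force: [-0.3, -0.3, -0.8]
width: 0.5
grasp_force: 0.0
```

Request:
jog_arm:
  commands:
    - [-1, [0, 0, 0.01], [0, 0, 0]]
    - [-1, [0, 0, 0.01], [0, 0, 0]]
    - [-1, [0, 0, 0], [0, 0, 0]]

```text
t: 4.5
ee_pos: [588.9, 190.9, 42.8]
orientation: [-0.551, -3.092, 0.0]
ft_force: [-0.0, -1.3, 1.4]
width: 0.4
grasp_force: 0.6
```

Request:
jog_arm:
  commands:
    - [-1, [0, 0, 0.01], [0, 0, 0]]
    - [-1, [0, 0, 0], [0, 0, 0]]

```text
t: 4.7
ee_pos: [589.3, 191.2, 41.8]
orientation: [-0.551, -3.093, -0.0]
ft_force: [-1.9, -0.1, 1.9]
width: 0.4
grasp_force: 0.9
```

This corner gives way, so I'll press it to its stop.

Request:
jog_arm:
  commands:
    - [-1, [0, 0, 0.01], [0, 0, 0]]
    - [-1, [0, 0, 0.01], [0, 0, 0]]
    - [-1, [0, 0, 0], [0, 0, 0]]

```text
t: 5.0
ee_pos: [589.5, 191.5, 40.0]
orientation: [0.551, 3.093, 0.001]
ft_force: [-2.4, 1.0, 4.8]
width: 0.5
grasp_force: 2.4
```

Request:
jog_arm:
  commands:
    - [-1, [0, 0, 0.01], [0, 0, 0]]
    - [-1, [0, 0, 0], [0, 0, 0]]

```text
t: 5.2
ee_pos: [589.6, 191.7, 39.6]
orientation: [0.551, 3.092, 0.001]
ft_force: [-3.8, 2.0, 10.6]
width: 0.5
grasp_force: 5.2
```

Request:
jog_arm:
  commands:
    - [-1, [0, 0, 0], [0, 0, 0]]
    - [-1, [0, 0, -0.1], [0, 0, 0]]
    - [-1, [0, 0, -0.2], [0, 0, 0]]
    - [-1, [0, 0.28, 0], [0, 0, 0]]
    - [-1, [0, 0.26, 0], [0, 0, 0]]
    - [-1, [0, 0, 0.1], [0, 0, 0]]
    - [-1, [0, 0, 0.1], [0, 0, 0]]
    - [-1, [0, 0, 0], [0, 0, 0]]
    - [-1, [0, 0, 0], [0, 0, 0]]

```text
t: 6.1
ee_pos: [607.1, 240.7, 47.8]
orientation: [-0.552, -3.091, 0.002]
ft_force: [0.4, -0.5, -0.0]
width: 0.5
grasp_force: 0.0
```

Run:
```python
from h import *
o=get_obs(); print(o['t'],o['ee_pos'],o['ft_force'])
d=grab('wrist'); pickle.dump(d,open('w2.pkl','wb')); cv2.imwrite('pics/w2.png',cv2.resize(d['image'],(800,600),interpolation=cv2.INTER_CUBIC))
```

```text
6.1 [607.09847491 240.66457609  47.80359649] [ 0.44837722 -0.48253442 -0.04628484]
```

View pics/w2.png

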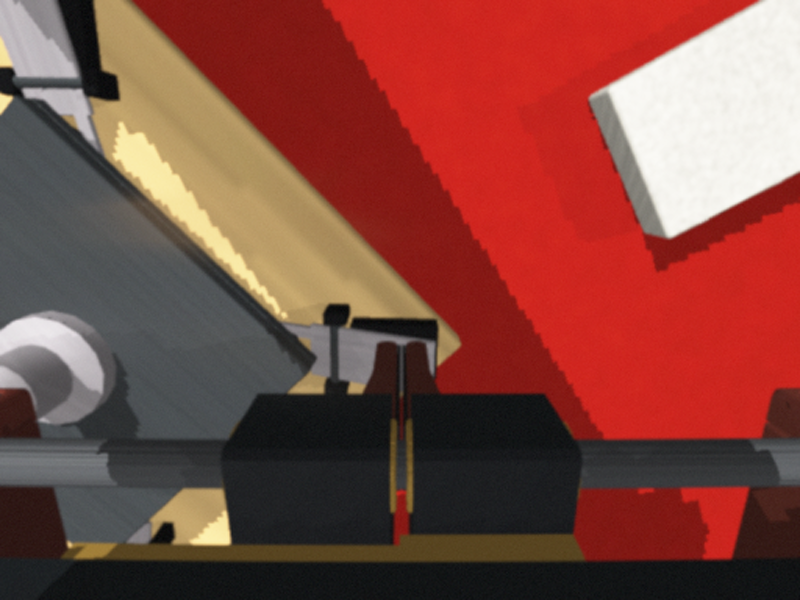

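The fingertips at (403,345) are over the outer part of the raised tab, which spans x 340–437 and y 325–390. The hinge is at (335,350). I'll press it down.

Request:
jog_arm:
  commands:
    - [-1, [0, 0, 0.04], [0, 0, 0]]
    - [-1, [0, 0, 0.04], [0, 0, 0]]
    - [-1, [0, 0, 0.03], [0, 0, 0]]
    - [-1, [0, 0, 0.03], [0, 0, 0]]
    - [-1, [0, 0, 0.02], [0, 0, 0]]
    - [-1, [0, 0, 0.02], [0, 0, 0]]
    - [-1, [0, 0, 0.02], [0, 0, 0]]
    - [-1, [0, 0, 0], [0, 0, 0]]

```text
t: 6.95
ee_pos: [609.1, 243.3, 29.7]
orientation: [0.551, 3.091, 0.004]
ft_force: [-1.0, 3.7, 5.1]
width: 0.6
grasp_force: 2.4
```

Request:
jog_arm:
  commands:
    - [-1, [0, 0, 0.01], [0, 0, 0]]
    - [-1, [0, 0, 0.01], [0, 0, 0]]
    - [-1, [0, 0, 0], [0, 0, 0]]

```text
t: 7.25
ee_pos: [609.2, 243.3, 27.9]
orientation: [0.551, 3.09, 0.004]
ft_force: [-0.7, 5.4, 6.8]
width: 0.8
grasp_force: 2.9
```

Request:
jog_arm:
  commands:
    - [-1, [0, 0, 0.01], [0, 0, 0]]
    - [-1, [0, 0, 0.01], [0, 0, 0]]
    - [-1, [0, 0, 0.01], [0, 0, 0]]
    - [-1, [0, 0, 0], [0, 0, 0]]

```text
t: 7.65
ee_pos: [609.3, 243.4, 25.6]
orientation: [0.551, 3.09, 0.005]
ft_force: [-2.3, 4.2, 11.8]
width: 0.6
grasp_force: 5.8
```

Request:
jog_arm:
  commands:
    - [-1, [0, 0, 0.01], [0, 0, 0]]
    - [-1, [0, 0, 0], [0, 0, 0]]

```text
t: 7.85
ee_pos: [609.4, 243.4, 25.4]
orientation: [0.551, 3.09, 0.005]
ft_force: [-3.6, 3.5, 18.5]
width: 0.2
grasp_force: 9.1
```

The tab has hit its stop at 25.4 mm. I'll lift straight up and check.

Request:
jog_arm:
  commands:
    - [-1, [0, 0, 0], [0, 0, 0]]
    - [-1, [0, 0, -0.1], [0, 0, 0]]
    - [-1, [0, 0, -0.3], [0, 0, 0]]
    - [-1, [0, 0, -0.45], [0, 0, 0]]
    - [-1, [0, 0, -0.45], [0, 0, 0]]
    - [-1, [0.45, 0, 0], [0, 0, 0]]
    - [-1, [0.45, 0, 0], [0, 0, 0]]
    - [-1, [0, 0, 0], [0, 0, 0]]
    - [-1, [0, 0, 0], [0, 0, 0]]
    - [-1, [0, 0, 0], [0, 0, 0]]

```text
t: 8.85
ee_pos: [524.5, 272.9, 152.9]
orientation: [0.551, 3.092, 0.001]
ft_force: [0.8, -0.6, -0.5]
width: 0.5
grasp_force: 0.0
```

Run:
```python
from h import *
o=get_obs(); print(o['t'],o['ee_pos'],o['ft_force'])
s=grab('scene'); a=s['image'][150:260,215:335]
d=grab('side'); b=d['image'][165:245,165:265]
a=cv2.resize(a,(400,367),interpolation=cv2.INTER_CUBIC); b=cv2.resize(b,(400,320),interpolation=cv2.INTER_CUBIC)
b=cv2.copyMakeBorder(b,0,47,0,0,cv2.BORDER_CONSTANT); cv2.imwrite('pics/end.png',np.hstack([a,b]))
```

```text
8.85 [524.49773586 272.92933192 152.86318132] [ 0.76400291 -0.62004336 -0.45962177]
```

View pics/end.png

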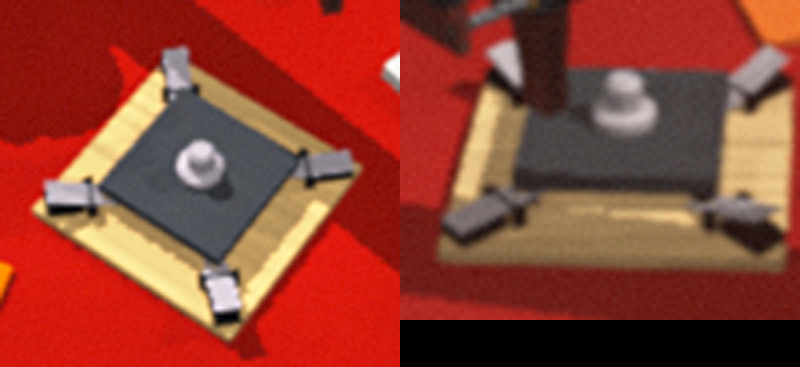

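The shim at the right in the scene crop (328,165), bottom-left in the side crop (475,220), now lies flat on its block. The other three are still up, the plate looks level and the hand is clear.

```bash
python3 -c "
from workcell import close_job
print(close_job())"
```

```text
the job is handed in; nothing more can be done
None
```

I found the rocking corner, the second one I pressed: it sank about 4 mm and stopped. I pressed its shim flat, took the hand away and handed the job in at about 9 s; the last picture showed the other three shims up and the plate level, but no verdict came back.

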